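# Close a tumbling barrel and take its outer lid off again

### The job

The two lids of the stone-tumbling barrel lie nested on the bench: pick the nested pair up by the black knob, lower it gently into the mouth of the larger of the two barrels, the one it fits, and let go of the knob. Then take the outer lid by the collar round the knob and lift it off alone, leaving the inner lid fully seated and undisturbed in the barrel, so that its seal can be looked at. Finish while holding the outer lid level and still, higher than the top of the knob and touching nothing else, and leave the loose stones, the crystal and the brush on the bench where they are.

Things in the scene. Friction and masses are not known exactly. Their poses are not given: they have to be found in the camera images.
- inner_lid: Inner lid, loose, 0.2-0.4 kg, round about z; origin at centre of its underside. From below: rubber plug 72 mm across, 0-15 mm (lowest 6 mm taper to 62 mm across); steel flange 88 mm across, 15-20 mm; boss 27 mm across, 20-28 mm; upright black knob 22 mm across, up to 74 mm. Starts on the bench, outer lid nested on it, its knob rising 34 mm above the collar.
- outer_lid: Outer lid, loose, aluminium, 0.15-0.3 kg, round about z; origin at its centre, level with the skirt's lower edge. Skirt 104 mm across (97 inside), 0-9 mm; plate 9-13 mm; collar 48 mm across, 13-29 mm; 31 mm hole through both. Nested, its plate lies unfastened on the inner lid's flange, origin 11 mm above that lid's, up to 2.5 mm off-centre; it rides along when the knob is lifted.
- barrel: Larger tumbling barrel: black rubber, open top, 88 mm across outside, 78 mm inside, on a 100 mm square timber block 30 mm high, all fixed. Origin at the centre of the block's underside, on the bench; z up along the barrel's axis. The rim, 5 mm wide, is 125 mm above the origin; stones inside stay 40 mm below it. Seated, the inner lid's origin is 110 mm above this one.
- small_barrel: The smaller tumbling barrel, a bystander: same look and height (rim 125 mm above its origin), but only 68 mm across outside and 58 mm inside; 80 mm square block, fixed. The lids do not fit it. Origin at the centre of the block's underside; it may stand in either of the two barrel places.
- stone_a: Pale rough stone, about 75 x 60 x 45 mm, loose on the bench; origin at the centre of its underside. Bystander.
- stone_b: Brown rough stone, about 80 x 65 x 50 mm, loose on the bench; origin at the centre of its underside. Bystander.
- crystal: Six-sided crystal point standing upright, 42 mm across and 85 mm high, loose; origin at the centre of its underside. Bystander.
- brush: Hand brush lying on the bench, about 200 mm long, loose; handle along its own -x. Bystander.
Things that resemble listed ones, but are neither listed nor needed, are in the scene too. Several things have the shape of the outer_lid; the one meant has the colours described above. Leave any green look-alike of the barrel alone.

How it is judged:
By the outcome, as a careful person would: the job done as asked, in the order asked, and still so for the second after the job is handed in, while the arm keeps its last pose, push and grip.
It also fails if it takes over 51 s, if anything falls off the work surface, if the arm or the gripper's body presses on something with over 40 N, if the wrist force passes 120 N, or if a joint passes its speed limit or range.

### The arm

A 6-joint arm with a two-finger parallel gripper is mounted at the origin on the work surface. World frame = base frame: x ahead of the robot, y to its left, z up, the work surface at z = 0. Lengths are in m, angles in rad, forces in N, time in s.
With the tool pointing down it reaches from about 0.25 to 0.725 m from the base axis. Payload 4 kg.
Tool frame: the origin (TCP) lies at the very end of the fingers, on their centre line; the grasp point (between the pads) lies 19 mm behind it; z points along the fingers, y is the line along which they close (so a half turn about z gives the same grasp; the last joint's range is limited). The gripper opens to 85 mm and grips with 20 to 120 N. Pads are 22 mm wide; open, the fingers measure 114 mm over their backs; the gripper's body (76 mm by 85 mm) begins 54 mm behind the grasp point. The pads swing forward as they close: fully open they stand 13 mm farther back than shut.
Start: joints at [1.255, 0.241, 0.005, 1.335, 0, 1.571], TCP at [0.155, 0.475, 0.231] pointing down, gripper open.
Joint ranges: [-2.72, 2.72], [-1.05, 1.87], [-1.09, 1.28], [-1.99, 2.15], [-1.42, 1.44], [-3.14, 3.14]. Speed limits (rad/s): [2.79, 2.79, 3.14, 3.14, 3.14, 3.14].

### API

Orientations are given as a unit quaternion [x, y, z, w].
In Python, from workcell import telemetry, vision, workorder gives the robot as it stands.
- The arm moves only by the shell command python3 -m inch 'ROWS'. ROWS is JSON, a list of rows, each a list of 3 entries, a list of its own where there are three numbers: the turn, a rotation vector about the tool's x, y, z scaled (see below), then the shift along the tool's x, y, z scaled (see below), then the closure, from -1 (fully open) to 1 (shut). A call has 1 to 10 rows; each row shifts and turns the commanded pose from where the row before left it, along the tool's axes as they then stand; what a row does not reach is not made up. The controller multiplies each number of a shift by 0.3 m and each number of a turn by 360 degrees. A row lasts 1/12 s, in which the tool goes at most 41.7 mm and 7.16 degrees, less where a joint would pass 70% of its speed; a pose out of reach is approached as far as the arm can. A call with a number of a shift or a turn outside -1 to 1 is refused whole. A call with a gripper value outside its range is refused whole. The fingers move at their own pace and stop on an object; the grip force is fixed at half the most. Time passes only in rows, so rows that do not move let the fingers close. It gives the time, the measured TCP pose, the force, the opening and the grip force at its end, in the units of the state.
- telemetry.get_obs(): the state, without advancing time (a new reading comes with each control period).
- vision.camera(name): name is "side" or "top"; returns a dict with "img" (480x640x3 uint8, red, green, blue), "fov_y" (degrees; the focal length in pixels is half the picture's height over the tangent of half this angle, whatever the lens; pixels are square), "cx", "cy" (the principal point, pixels), "pose" (4x4, takes a point from camera to world coordinates). Camera axes: x right, y up, looking along -z (the intrinsics and any distortion apply to the point x, -y, -z); pixel columns grow to the right and rows downward; lengths in m; the calibration is good to about 2 mm. A picture is of the moment at which its call begins. There is no depth.
- workorder.job_done(): hands the job in; it is judged then, once.
The state is a dict: "clock": time; "joint_pos": joint angles; "joint_vel": joint speeds; "tau": joint torques, N m; "eef_pos": TCP position; "tool_rot": TCP orientation; "ft_force": force on the tool from outside, world axes, zero at the start; "ft_torque": the same for the moment, N m; "grip_width": finger opening in m; "grasp_force": force on a finger pad.
Only numpy, scipy, OpenCV 4.12 (cv2) and the standard library are available. Lean on these libraries where they do the work, as an engineer would, in place of code of your own. Each camera call takes 0.05 s, during which the arm holds its last target. There are 200 camera calls.

## Working session

There is one attempt and no reset: what is moved stays moved. The work goes in short steps, Python scripts to look and compute and a shell command to move; the robot and the scene stay as the last step left them, time stands still between calls to the robot, and variables do not carry over. Pictures are saved under pics/ and viewed, at most 10 in all, crops included, and the job is handed in when it is done.

```bash
mkdir -p pics; ls; python3 - <<'E'
from workcell import telemetry, vision
import cv2,pickle
for n in("side","top"):
    c=vision.camera(n);cv2.imwrite(f"pics/{n}0.png",c["img"][:,:,::-1]);pickle.dump(c,open(n+"0.pkl","wb"))
    print(n,{k:v for k,v in c.items() if k!="img"})
print(telemetry.get_obs())
E
```

```text
pics
side {'fov_y': 43.92647398081231, 'cx': 317.07662952423055, 'cy': 254.27639949846667, 'pose': array([[ 0.97738774,  0.14200228, -0.1566798 ,  0.27840892],
       [-0.21082768,  0.59738445, -0.77374641, -0.91723609],
       [-0.01627568,  0.78928269,  0.61381425,  0.80934601],
       [ 0.        ,  0.        ,  0.        ,  1.        ]])}
top {'fov_y': 57.93942151330299, 'cx': 318.8128327321018, 'cy': 240.81462009640154, 'pose': array([[ 0.00289895,  0.98106638, -0.19365007,  0.26329698],
       [-0.99998028,  0.00392285,  0.00490411,  0.06775979],
       [ 0.00557091,  0.19363204,  0.98105841,  1.18356782],
       [ 0.        ,  0.        ,  0.        ,  1.        ]])}
{'clock': 0.1, 'joint_pos': array([1.25502258e+00, 2.41350136e-01, 3.89217529e-03, 1.33520056e+00,
       2.48763247e-05, 1.57080286e+00]), 'joint_vel': array([-7.74559347e-05,  1.14723116e-04,  1.06951990e-03,  5.65004806e-04,
       -7.90470716e-05,  1.04187748e-03]), 'tau': array([ 2.15825548e-04, -3.73140442e+01,  2.53008950e+01,  1.09059823e-02,
        4.49487607e-05, -6.92802615e-08]), 'eef_pos': array([0.1550981 , 0.47475788, 0.23050841]), 'tool_rot': array([ 1.57234885e-01,  9.87560795e-01, -9.17562783e-04, -1.58678775e-04]), 'ft_force': array([-0.1989094 , -0.12169399, -0.09045712]), 'ft_torque': array([ 0.02056197, -0.07424147,  0.03385266]), 'grasp_force': 0.0, 'grip_width': 0.08536318977323895}
```

View pics/top0.png

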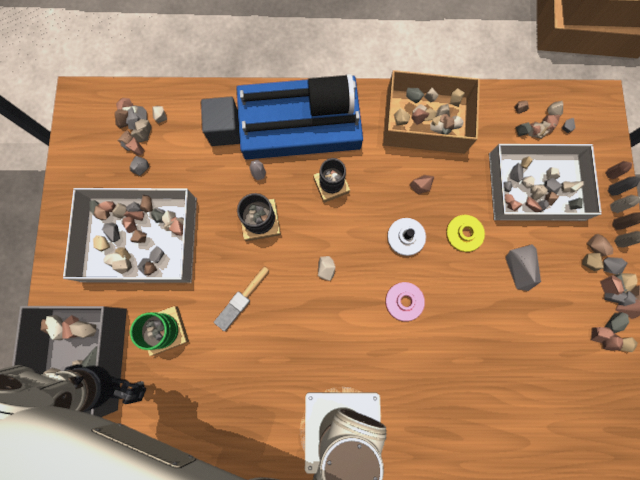

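View pics/side0.png

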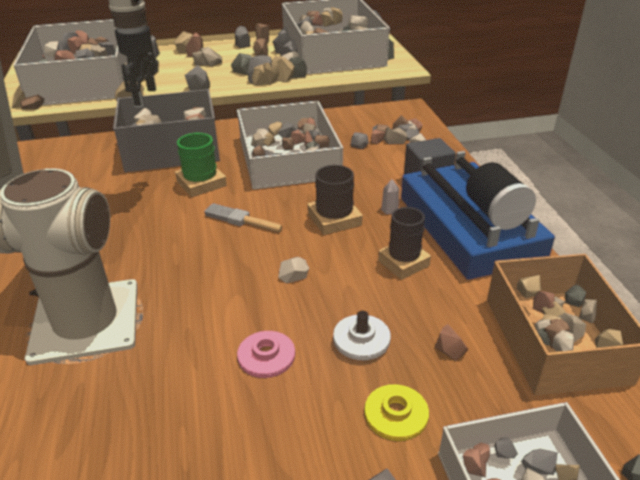

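Top view: the silver nested pair with the black knob is at (407,236). Look-alikes are the pink lid (405,301) and the yellow lid (466,233). The larger black barrel is at (257,212), the small black barrel at (332,176), and the green look-alike at (155,330). I choose the silver/black-knob pair and the barrel at (257,212). In the side view these are at (362,337) and (334,195). I'll check both in a close crop.

```bash
cat > h.py <<'E'
import numpy as np,cv2,pickle
def K(c):
    f=240/np.tan(np.radians(c["fov_y"]/2)); return f,c["cx"],c["cy"]
def ray(c,u,v):
    f,cx,cy=K(c); d=c["pose"][:3,:3]@np.array([(u-cx)/f,-(v-cy)/f,-1.]); return c["pose"][:3,3],d/np.linalg.norm(d)
def plane(c,u,v,z):
    o,d=ray(c,u,v); return o+d*(z-o[2])/d[2]
def proj(c,p):
    f,cx,cy=K(c); q=c["pose"][:3,:3].T@(np.asarray(p)-c["pose"][:3,3]); return np.array([cx+f*q[0]/-q[2],cy-f*q[1]/-q[2]])
def tri(a,pa,b,pb):
    o1,d1=ray(a,*pa);o2,d2=ray(b,*pb)
    s=np.linalg.lstsq(np.c_[d1,-d2],o2-o1,rcond=None)[0]
    p,q=o1+s[0]*d1,o2+s[1]*d2; return (p+q)/2,np.linalg.norm(p-q)
def load(n): return pickle.load(open(n,"rb"))
E
python3 - <<'E'
from h import *
t,s=load("top0.pkl"),load("side0.pkl")
def crop(c,u,v,r=33):
    return cv2.resize(c["img"][v-r:v+r,u-r:u+r],(390,290) if 0 else (290,290),interpolation=cv2.INTER_CUBIC)
im=np.vstack([np.hstack([crop(t,407,236),crop(t,257,212)]),np.hstack([crop(s,362,337),crop(s,334,195,40)])])
cv2.imwrite("pics/crop.png",im[:,:,::-1])
def comp(mask,u,v,r):
    m=np.zeros_like(mask);m[v-r:v+r,u-r:u+r]=mask[v-r:v+r,u-r:u+r]
    n,l,st,ce=cv2.connectedComponentsWithStats(m); i=1+np.argmax(st[1:,4]); return (l==i).astype(np.uint8),st[i],ce[i]
for n,c,(ku,kv),(bu,bv) in(("top",t,(407,236),(257,212)),("side",s,(362,337),(334,195))):
    g=c["img"].astype(int); 
    k,st,ce=comp((g.max(2)<70).astype(np.uint8),ku,kv,33); print(n,"knob",st,ce)
    sil=((g.max(2)-g.min(2)<40)&(g.max(2)>90)).astype(np.uint8); m,st,ce=comp(sil|k,ku,kv,40)
    ct=max(cv2.findContours(m,0,1)[0],key=cv2.contourArea); print(" lid",st,cv2.fitEllipse(cv2.convexHull(ct)))
    for th in(50,70):
        b,st,ce=comp((g.max(2)<th).astype(np.uint8),bu,bv,38); print(" barrel",th,st,ce)
E
```

```text
top knob [404 229  10  10  73] [408.57534247 233.83561644]
 lid [ 388  218   38   38 1134] ((406.2296447753906, 236.5035400390625), (37.665287017822266, 38.291015625), 115.14244842529297)
 barrel 50 [239 195  30  24 234] [250.45299145 202.58119658]
 barrel 70 [238 195  32  26 341] [251.57478006 203.68621701]
side knob [357 312  11  20 168] [361.83928571 322.57142857]
 lid [ 333  311   57   50 2075] ((361.43310546875, 336.52099609375), (47.5139274597168, 57.15227127075195), 92.92440032958984)
 barrel 50 [317 181   1   1   1] [317. 181.]
 barrel 70 [ 316  166   37   52 1642] [334.02984166 191.55420219]
```

View pics/crop.png

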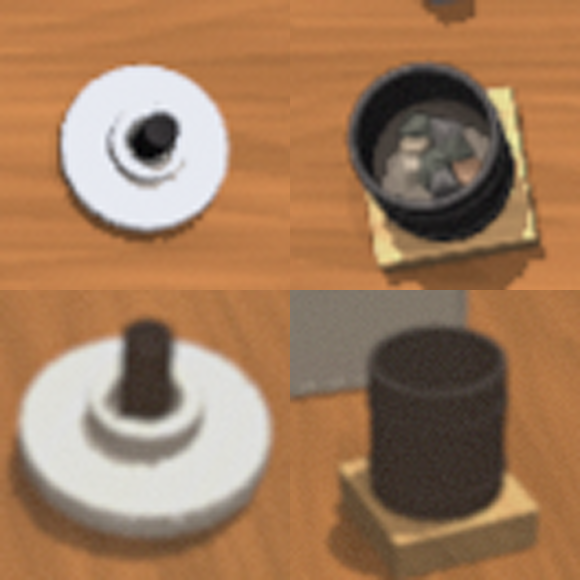

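The crop confirms it: silver outer lid with black knob (cap at top px (409,232), side (362,314)), and the larger black barrel on its timber block (rim centre about top (254.5,210), side (335,175)). Next I'll fit circles to the far arcs and find the height at which both views agree.

```bash
cat >> h.py <<'E'
from scipy.optimize import least_squares
U=4
def contour(c,u,v,r,f):
    "hull of blob nearest crop centre after 4x upsampling; f: float img->mask"
    im=cv2.resize(c["img"][v-r:v+r,u-r:u+r].astype(np.float32),None,fx=U,fy=U,interpolation=cv2.INTER_CUBIC)
    m=f(im).astype(np.uint8); m=cv2.morphologyEx(m,cv2.MORPH_OPEN,np.ones((5,5)))
    ct=max(cv2.findContours(m,0,cv2.CHAIN_APPROX_NONE)[0],key=cv2.contourArea)
    ct=cv2.convexHull(ct)[:,0].astype(float)
    n=np.roll(ct,-1,0); ct=np.vstack([ct+(n-ct)*w for w in np.linspace(0,1,6)[:-1]])
    return (ct+.5)/U-.5+[u-r,v-r]
def arc(c,ct,z,R,far=True):
    P=np.array([plane(c,*p,z)[:2] for p in ct]); x=P.mean(0)
    for _ in range(8):
        d=x-c["pose"][:2,3]; d/=np.linalg.norm(d); w=(P-x)@d; s=P[w>0.1*R] if far else P[w<-.1*R]
        r=least_squares(lambda q:np.hypot(*(s-q).T)-R,x,loss="soft_l1",f_scale=.001); x=r.x
    rf=least_squares(lambda q:np.hypot(*(s-q[:2]).T)-q[2],[*x,R]).x
    return x,np.std(r.fun),rf
E
cat > m.py <<'E'
from h import *
t,s=load("top0.pkl"),load("side0.pkl")
dark=lambda th:(lambda im:im.max(2)<th)
sil=lambda im:((im.max(2)-im.min(2)<45)&(im.max(2)>110))|(im.max(2)<60)
def go(name,pt,ps,rt,rs,ft,fs,R,zs):
    a,b=contour(t,*pt,rt,ft),contour(s,*ps,rs,fs)
    for z in zs:
        A,B=arc(t,a,z,R),arc(s,b,z,R)
        print(name,z,"top",A[0].round(4),"side",B[0].round(4),"gap mm",((A[0]-B[0])*1e3).round(1),"rms",round(A[1]*1e3,1),round(B[1]*1e3,1),"freeR",A[2][2].round(4),B[2][2].round(4))
go("knob",(408,234),(362,325),9,14,dark(100),dark(100),.011,(.064,.074,.084))
go("lid",(407,236),(362,337),28,36,sil,sil,.052,(.014,.024,.034))
bt=lambda im:(im.max(2)<90)|(im.max(2)-im.min(2)<30)
go("barrel",(257,212),(334,195),28,34,bt,dark(80),.044,(.115,.125,.135))
E
python3 m.py
```

```text
knob 0.064 top [ 0.5071 -0.1786] side [ 0.5096 -0.1707] gap mm [-2.5 -7.9] rms 0.5 0.7 freeR 0.0097 0.0088
knob 0.074 top [ 0.5049 -0.1763] side [ 0.5064 -0.1808] gap mm [-1.6  4.5] rms 0.6 0.7 freeR 0.0096 0.0086
knob 0.084 top [ 0.5026 -0.174 ] side [ 0.5032 -0.191 ] gap mm [-0.7 17. ] rms 0.6 0.7 freeR 0.0095 0.0085
lid 0.014 top [ 0.5095 -0.1804] side [ 0.5112 -0.1677] gap mm [ -1.7 -12.6] rms 0.3 0.4 freeR 0.0525 0.0529
lid 0.024 top [ 0.507  -0.1778] side [ 0.508 -0.178] gap mm [-1.1  0.2] rms 0.2 0.3 freeR 0.052 0.0522
lid 0.034 top [ 0.5045 -0.1753] side [ 0.5049 -0.1883] gap mm [-0.4 12.9] rms 0.2 0.3 freeR 0.0516 0.0515
barrel 0.115 top [0.5541 0.2271] side [0.5737 0.2945] gap mm [-19.6 -67.4] rms 0.4 nan freeR 0.043 0.044
barrel 0.125 top [0.551  0.2253] side [0.5697 0.2783] gap mm [-18.7 -53. ] rms 0.5 nan freeR 0.0426 0.044
barrel 0.135 top [0.5478 0.2236] side [0.5657 0.2619] gap mm [-17.9 -38.3] rms 0.6 nan freeR 0.0422 0.044
  ret = _var(a, axis=axis, dtype=dtype, out=out, ddof=ddof,
  arrmean = um.true_divide(arrmean, div, out=arrmean,
  ret = ret.dtype.type(ret / rcount)
```

```bash
python3 - <<'E'
s=open("h.py").read()
s=s.replace("x=P.mean(0)\n","x=P.mean(0)\n    d=x-c['pose'][:2,3]; d/=np.linalg.norm(d); x=x+d*(((P-x)@d).max()-R)\n")
open("h.py","w").write(s)
m=open("m.py").read().replace("9,14,dark(100),dark(100)","9,14,dark(130),dark(120)").replace("dark(80),.044","dark(95),.044").replace('(.064,.074,.084))','(.069,.074,.079))')
open("m.py","w").write(m)
E
python3 m.py
```

```text
knob 0.069 top [ 0.5069 -0.1779] side [ 0.5088 -0.175 ] gap mm [-1.9 -2.9] rms 0.3 0.4 freeR 0.0102 0.0099
knob 0.074 top [ 0.5058 -0.1768] side [ 0.5072 -0.1801] gap mm [-1.4  3.4] rms 0.3 0.5 freeR 0.0101 0.0098
knob 0.079 top [ 0.5047 -0.1756] side [ 0.5057 -0.1852] gap mm [-1.   9.6] rms 0.3 0.5 freeR 0.0101 0.0097
lid 0.014 top [ 0.5095 -0.1804] side [ 0.5112 -0.1677] gap mm [ -1.7 -12.6] rms 0.3 0.4 freeR 0.0525 0.0529
lid 0.024 top [ 0.507  -0.1778] side [ 0.508 -0.178] gap mm [-1.1  0.2] rms 0.2 0.3 freeR 0.052 0.0522
lid 0.034 top [ 0.5045 -0.1753] side [ 0.5049 -0.1883] gap mm [-0.4 12.9] rms 0.2 0.3 freeR 0.0516 0.0515
barrel 0.115 top [0.5541 0.2271] side [0.5562 0.2415] gap mm [ -2.  -14.4] rms 0.4 1.0 freeR 0.043 0.0417
barrel 0.125 top [0.551  0.2253] side [0.552 0.224] gap mm [-1.   1.3] rms 0.5 1.2 freeR 0.0426 0.0411
barrel 0.135 top [0.5479 0.2235] side [0.5479 0.2065] gap mm [-0. 17.] rms 0.6 1.4 freeR 0.0422 0.0405
```

```bash
cat > st.py <<'E'
from workcell import telemetry
import numpy as np,sys
from scipy.spatial.transform import Rotation as R
o=telemetry.get_obs();r=R.from_quat(o["tool_rot"]);m=r.as_matrix()
print("t",round(o["clock"],2),"p",o["eef_pos"].round(4),"yaw x",np.degrees(np.arctan2(m[1,0],m[0,0])).round(2),"z",m[:,2].round(4),"F",o["ft_force"].round(1),"M",o["ft_torque"].round(2),"w",round(o["grip_width"],4),"g",round(o["grasp_force"],1),"q",o["joint_pos"].round(2))
if len(sys.argv)>1:
    g=np.array([float(a) for a in sys.argv[1:4]]); print("shift units total",(m.T@(g-o["eef_pos"])/.3).round(4))
    t=(R.from_matrix(m).inv()*R.from_matrix(np.array([[0,1,0],[1,0,0],[0,0,-1.]]))).as_rotvec(); print("turn units total",(np.degrees(t)/360).round(4))
E
python3 -m inch '[[[0,0,0.019],[0,0,0],-1],[[0,0,0.019],[0,0,0],-1],[[0,0,0.019],[0,0,0],-1],[[0,0,0.019],[0,0,0],-1],[[0,0,0.019],[0,0,0],-1],[[0,0,0.019],[0,0,0],-1],[[0,0,0.019],[0,0,0],-1],[[0,0,0.019],[0,0,0],-1],[[0,0,0.019],[0,0,0],-1],[[0,0,0.019],[0,0,0],-1]]'
python3 st.py .507 -.178 .231
```

```text
clock: 0.93
eef_pos: [0.1552, 0.4749, 0.2308]
tool_rot: [0.687, 0.726, -0.001, 0.0]
ft_force: [0.4, 0.6, -0.1]
grip_width: 0.085
grasp_force: 0.0
t 0.93 p [0.1552 0.4749 0.2308] yaw x 93.16 z [-4.0e-04 -1.2e-03 -1.0e+00] F [ 0.4  0.6 -0.1] M [-0.05  0.04 -0.01] w 0.085 g 0.0 q [ 1.25  0.24  0.    1.34 -0.    2.77]
shift units total [-2.2377e+00  1.0508e+00  1.4000e-03]
turn units total [-0.0001  0.0002  0.0088]
```

```bash

python3 -m inch '[[[0,0,0.009],[0,0,0],-1],[[0,0,0],[-0.109,0.0585,0],-1],[[0,0,0],[-0.109,0.0585,0],-1],[[0,0,0],[-0.109,0.0585,0],-1],[[0,0,0],[-0.109,0.0585,0],-1],[[0,0,0],[-0.109,0.0585,0],-1],[[0,0,0],[-0.109,0.0585,0],-1],[[0,0,0],[-0.109,0.0585,0],-1],[[0,0,0],[-0.109,0.0585,0],-1],[[0,0,0],[-0.109,0.0585,0],-1]]'
python3 -m inch '[[[0,0,0],[-0.109,0.0585,0],-1],[[0,0,0],[-0.109,0.0585,0],-1],[[0,0,0],[-0.109,0.0585,0],-1],[[0,0,0],[-0.109,0.0585,0],-1],[[0,0,0],[-0.109,0.0585,0],-1],[[0,0,0],[-0.109,0.0585,0],-1],[[0,0,0],[-0.109,0.0585,0],-1],[[0,0,0],[-0.109,0.0585,0],-1],[[0,0,0],[-0.109,0.0585,0],-1],[[0,0,0],[0,0,0],-1]]'
python3 st.py .507 -.178 .110
```

```text
clock: 1.77
eef_pos: [0.3147, 0.1799, 0.2312]
tool_rot: [0.705, 0.709, -0.0, 0.0]
ft_force: [0.8, 0.2, 0.6]
grip_width: 0.0856
grasp_force: 0.0
clock: 2.6
eef_pos: [0.4763, -0.117, 0.2302]
tool_rot: [0.708, 0.707, -0.001, 0.001]
ft_force: [0.8, 1.3, 0.4]
grip_width: 0.0854
grasp_force: 0.0
t 2.6 p [ 0.4763 -0.117   0.2302] yaw x 89.92 z [ 8.0e-04 -2.3e-03 -1.0e+00] F [0.8 1.3 0.4] M [ 0.03 -0.01 -0.01] w 0.0854 g 0.0 q [-0.24  0.22 -0.02  1.33 -0.    1.33]
shift units total [-0.2023  0.1022  0.4014]
turn units total [ 0.0001  0.0004 -0.0002]
```

Finish the approach to a hover above the knob.

```bash

python3 -m inch '[[[0,0,0],[-0.101,0.051,0],-1],[[0,0,0],[-0.101,0.051,0],-1],[[0,0,0],[0,0,0.1],-1],[[0,0,0],[0,0,0.1],-1],[[0,0,0],[0,0,0.1],-1],[[0,0,0],[0,0,0.1],-1],[[0,0,0],[0,0,0],-1],[[0,0,0],[0,0,0],-1]]'
python3 st.py .507 -.178 .045
python3 - <<'E'
from workcell import vision
from h import *
s=vision.camera("side");t=vision.camera("top")
im=np.hstack([cv2.resize(c["img"][v-60:v+60,u-75:u+75],(400,320),interpolation=cv2.INTER_CUBIC) for c,u,v in((s,362,315),(t,407,236))])
cv2.imwrite("pics/hover.png",im[:,:,::-1])
E
```

```text
clock: 3.27
eef_pos: [0.5029, -0.1714, 0.1098]
tool_rot: [0.705, 0.709, -0.001, -0.002]
ft_force: [0.4, -0.2, 0.6]
grip_width: 0.0852
grasp_force: 0.0
t 3.27 p [ 0.5029 -0.1714  0.1098] yaw x 90.28 z [-0.0051  0.0018 -1.    ] F [ 0.4 -0.2  0.6] M [-0.02 -0.04 -0.02] w 0.0852 g 0.0 q [-0.33  0.39 -0.12  1.07  0.    1.24]
shift units total [-0.0224  0.0146  0.2158]
turn units total [-0.0008 -0.0003  0.0008]
```

View pics/hover.png

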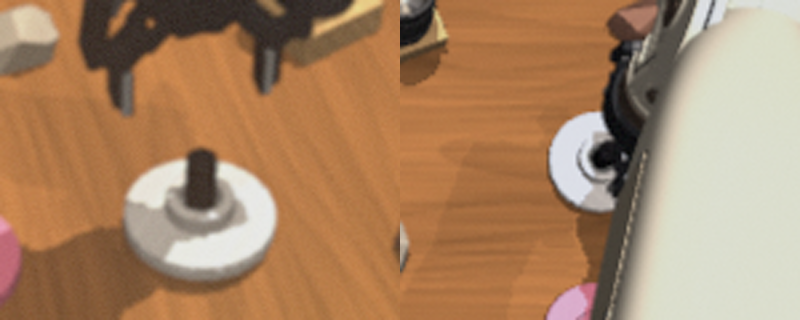

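The left (side) panel shows the fingers straddling the knob with the knob centred about midway, fingertips at panel px (122,110) and (267,90), pair undisturbed. I'll centre and descend.

```bash

python3 -m inch '[[[-0.0008,-0.0003,0.0008],[-0.0224,0.0146,0],-1],[[0,0,0],[0,0,0.06],-1],[[0,0,0],[0,0,0.06],-1],[[0,0,0],[0,0,0.06],-1],[[0,0,0],[0,0,0],-1],[[0,0,0],[0,0,0],-1],[[0,0,0],[0,0,0],-1]]'
python3 st.py .507 -.178 .045
```

```text
clock: 3.95
eef_pos: [0.511, -0.1798, 0.0592]
tool_rot: [0.707, 0.707, 0.002, 0.004]
ft_force: [-0.2, 0.0, 0.5]
grip_width: 0.0854
grasp_force: 0.0
t 3.95 p [ 0.511  -0.1798  0.0592] yaw x 89.97 z [ 0.0081 -0.0031 -1.    ] F [-0.2  0.   0.5] M [ 0.02  0.03 -0.04] w 0.0854 g 0.0 q [-0.34  0.45 -0.17  0.94 -0.    1.23]
shift units total [ 0.0061 -0.0137  0.0472]
turn units total [ 0.0013  0.0005 -0.0001]
```

```bash
for i in 1 2 3; do
python3 -m inch '[[[0,0,0],[0,0,0],-1],[[0,0,0],[0,0,0],-1]]' >/dev/null; python3 st.py .507 -.178 .045; done
```

```text
t 4.12 p [ 0.5107 -0.1796  0.0589] yaw x 89.97 z [ 0.008  -0.0029 -1.    ] F [ 0.  -0.  -0.7] M [-0.02  0.   -0.02] w 0.086 g 0.0 q [-0.34  0.45 -0.17  0.94 -0.    1.23]
shift units total [ 0.0054 -0.0127  0.0464]
turn units total [ 0.0013  0.0005 -0.0001]
t 4.28 p [ 0.5099 -0.1793  0.058 ] yaw x 89.98 z [ 0.0062 -0.0023 -1.    ] F [ 0.2 -0.1  0.1] M [-0.04 -0.04  0.  ] w 0.0854 g 0.0 q [-0.34  0.45 -0.17  0.94 -0.    1.23]
shift units total [ 0.0043 -0.0099  0.0432]
turn units total [ 0.001   0.0004 -0.0001]
t 4.45 p [ 0.5095 -0.1791  0.0574] yaw x 89.98 z [ 0.0052 -0.0019 -1.    ] F [-0.   0.5  0.6] M [ 0.01 -0.01  0.01] w 0.0852 g 0.0 q [-0.34  0.45 -0.17  0.94 -0.    1.23]
shift units total [ 0.0037 -0.0086  0.0414]
turn units total [ 0.0008  0.0003 -0.0001]
```

```bash

python3 -m inch '[[[0,0,0],[0,0,0.02],-1],[[0,0,0],[0,0,0.017],-1],[[0,0,0],[0,0,0],-1],[[0,0,0],[0,0,0],-1],[[0,0,0],[0,0,0],-1],[[0,0,0],[0,0,0],-1],[[0,0,0],[0,0,0],-1],[[0,0,0],[0,0,0],-1],[[0,0,0],[0,0,0],-1],[[0,0,0],[0,0,0],-1]]' >/dev/null
python3 st.py .507 -.178 .045
```

```text
t 5.28 p [ 0.5096 -0.1792  0.0464] yaw x 89.98 z [ 0.0053 -0.0019 -1.    ] F [ 0.1  0.1 -0.5] M [ 0.01 -0.01 -0.01] w 0.0853 g 0.0 q [-0.34  0.47 -0.18  0.92 -0.    1.23]
shift units total [ 0.0039 -0.0088  0.0045]
turn units total [ 0.0008  0.0003 -0.0001]
```

```bash

python3 -m inch '[[[0.0006,0.0002,0],[0.003,-0.008,0.003],-1],[[0,0,0],[0,0,0],-1],[[0,0,0],[0,0,0],-1],[[0,0,0],[0,0,0],-1],[[0,0,0],[0,0,0],-1]]' >/dev/null
python3 st.py .507 -.178 .045
python3 -m inch '[[[0,0,0],[0,0,0],1],[[0,0,0],[0,0,0],1],[[0,0,0],[0,0,0],1],[[0,0,0],[0,0,0],1],[[0,0,0],[0,0,0],1],[[0,0,0],[0,0,0],1],[[0,0,0],[0,0,0],1],[[0,0,0],[0,0,0],1],[[0,0,0],[0,0,0],1],[[0,0,0],[0,0,0],1]]' >/dev/null
python3 st.py .507 -.178 .045
```

```text
t 5.7 p [ 0.5072 -0.1782  0.0453] yaw x 89.98 z [ 1.3e-03 -6.0e-04 -1.0e+00] F [ 0.7  1.2 -0.1] M [0.06 0.   0.  ] w 0.0855 g 0.0 q [-0.34  0.47 -0.19  0.92 -0.    1.23]
shift units total [ 0.0007 -0.0006  0.001 ]
turn units total [ 0.0002  0.0001 -0.0001]
t 6.53 p [ 0.5075 -0.1783  0.0455] yaw x 89.98 z [ 2.e-03 -7.e-04 -1.e+00] F [ 1.9  0.4 -0.1] M [ 0.03 -0.23  0.01] w 0.02 g 58.6 q [-0.34  0.46 -0.19  0.92  0.    1.23]
shift units total [ 0.0009 -0.0017  0.0015]
turn units total [ 0.0003  0.0001 -0.0001]
```

```bash

python3 -m inch '[[[0,0,0],[0,0,-0.02],1],[[0,0,0],[0,0,-0.04],1],[[0,0,0],[0,0,-0.06],1],[[0,0,0],[0,0,-0.08],1],[[0,0,0],[0,0,-0.08],1],[[0,0,0],[0,0,-0.08],1],[[0,0,0],[0,0,-0.08],1],[[0,0,0],[0,0,-0.06],1],[[0,0,0],[0,0,-0.04],1],[[0,0,0],[0,0,0],1]]' >/dev/null
python3 st.py .5515 .2255 .205
python3 - <<'E'
from workcell import vision
from h import *
s=vision.camera("side")
cv2.imwrite("pics/lift.png",cv2.resize(s["img"][150:400,220:520],(600,500))[:,:,::-1])
E
```

```text
t 7.37 p [ 0.5075 -0.1785  0.2097] yaw x 89.97 z [ 0.0041 -0.0019 -1.    ] F [ 1.  -0.2 -3.9] M [-0.04 -0.05 -0.01] w 0.02 g 59.2 q [-0.34  0.32  0.06  1.3  -0.    1.23]
shift units total [1.3468 0.1458 0.0136]
turn units total [ 0.0007  0.0003 -0.0001]
```

View pics/lift.png

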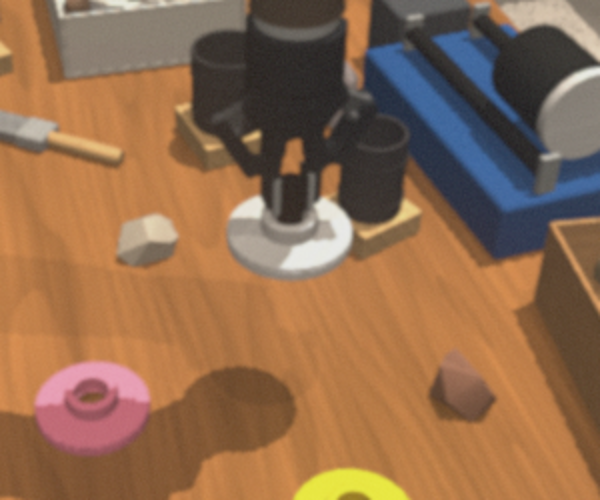

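The pair is lifted level, gripped by the knob (panel (290,200)), with the outer lid riding along. Now I'll carry it over to the barrel.

```bash

python3 -m inch '[[[0,0,0],[0.04,0.0044,0],1],[[0,0,0],[0.08,0.0088,0],1],[[0,0,0],[0.11,0.012,0],1],[[0,0,0],[0.11,0.012,0],1],[[0,0,0],[0.11,0.012,0],1],[[0,0,0],[0.11,0.012,0],1],[[0,0,0],[0.11,0.012,0],1],[[0,0,0],[0.11,0.012,0],1],[[0,0,0],[0.11,0.012,0],1],[[0,0,0],[0.11,0.012,0],1]]' >/dev/null
python3 -m inch '[[[0,0,0],[0.11,0.012,0],1],[[0,0,0],[0.11,0.012,0],1],[[0,0,0],[0.08,0.0088,0],1],[[0,0,0],[0.045,0.0044,0],1],[[0,0,0],[0,0,0],1],[[0,0,0],[0,0,0],1],[[0,0,0],[0,0,0],1],[[0,0,0],[0,0,0],1],[[0,0,0],[0,0,0],1],[[0,0,0],[0,0,0],1]]' >/dev/null
python3 st.py .5515 .2255 .205
```

```text
t 9.08 p [0.5511 0.2242 0.2073] yaw x 89.88 z [ 1.3e-03 -7.0e-04 -1.0e+00] F [ 0.3  0.3 -4.9] M [-0.08 -0.03  0.02] w 0.02 g 59.2 q [ 0.39  0.44  0.23  1.36 -0.    1.96]
shift units total [0.0042 0.0013 0.0075]
turn units total [ 0.0002  0.0001 -0.0003]
```

```bash

python3 -m inch '[[[0,0,0],[0.004,0.001,0],1],[[0,0,0],[0,0,0],1],[[0,0,0],[0,0,0],1],[[0,0,0],[0,0,0],1]]' >/dev/null
python3 st.py .5515 .2255 .1555
python3 - <<'E'
from workcell import vision
from h import *
s=vision.camera("side");t=vision.camera("top")
u,v=proj(s,[.551,.225,.19]).astype(int);a,b=proj(t,[.551,.225,.19]).astype(int);print(u,v,a,b)
im=np.hstack([cv2.resize(c["img"][max(v-45,0):v+55,u-50:u+50],(400,400),interpolation=cv2.INTER_CUBIC) for c,u,v in((s,u,v),(t,a,b))])
cv2.imwrite("pics/over.png",im[:,:,::-1])
sil=lambda im:((im.max(2)-im.min(2)<45)&(im.max(2)>110))
ct=contour(s,u,v+5,32,sil)
for far in(1,0):print(arc(s,ct,.1855 if far else .1725,.052,far))
E
```

```text
t 9.42 p [0.5514 0.2264 0.2072] yaw x 89.97 z [ 1.4e-03 -6.0e-04 -1.0e+00] F [-0.3 -0.2 -4.6] M [ 0.03 -0.08  0.02] w 0.0201 g 59.1 q [ 0.39  0.44  0.23  1.36 -0.    1.96]
shift units total [-0.003   0.0002  0.1723]
turn units total [ 0.0002  0.0001 -0.0001]
333 148 250 202
(array([0.54723759, 0.24066196]), np.float64(0.009264426900162381), array([0.52784444, 0.202236  , 0.08846515]))
(array([0.47567182, 0.17892157]), np.float64(0.007322984028587679), array([0.48638328, 0.15729481, 0.03428826]))
```

View pics/over.png

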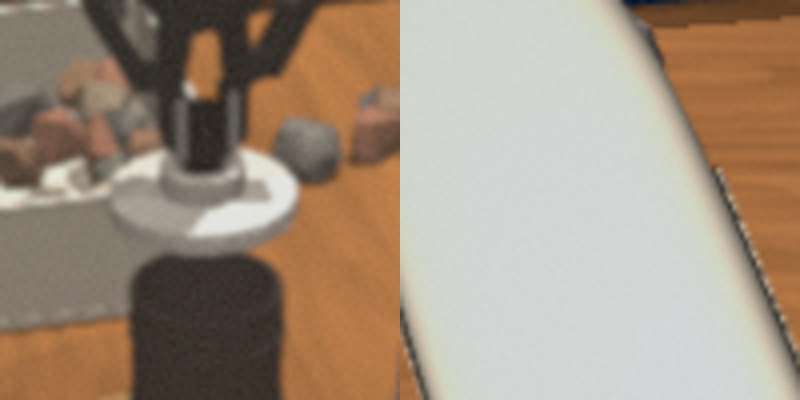

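Side panel: lid spans x 110–300 (centre 205) and barrel 132–283 (centre 207.5), so the lid is aligned within about 1 mm; the top view is blocked by the arm. Lowering now.

```bash

python3 -m inch '[[[0,0,0],[-0.003,0,0.03],1],[[0,0,0],[0,0,0.04],1],[[0,0,0],[0,0,0.03],1],[[0,0,0],[0,0,0.015],1],[[0,0,0],[0,0,0.01],1],[[0,0,0],[0,0,0.006],1],[[0,0,0],[0,0,0],1],[[0,0,0],[0,0,0],1],[[0,0,0],[0,0,0],1],[[0,0,0],[0,0,0],1]]' >/dev/null
python3 st.py .5515 .2255 .1555
```

```text
t 10.35 p [0.5517 0.2258 0.1684] yaw x 89.98 z [ 2.3e-03 -2.0e-04 -1.0e+00] F [-0.3 -1.2 -5.2] M [-0.02 -0.    0.04] w 0.02 g 59.1 q [ 0.39  0.46  0.16  1.27 -0.    1.96]
shift units total [-0.0009 -0.0007  0.043 ]
turn units total [ 0.0004  0.     -0.0001]
```

```bash

python3 -m inch '[[[0,0,0],[0,0,0.008],1],[[0,0,0],[0,0,0.008],1],[[0,0,0],[0,0,0.008],1],[[0,0,0],[0,0,0.004],1],[[0,0,0],[0,0,0],1],[[0,0,0],[0,0,0],1],[[0,0,0],[0,0,0],1],[[0,0,0],[0,0,0],1]]' >/dev/null
python3 st.py .5515 .2255 .1555
python3 -m inch '[[[0,0,0],[0,0,0.004],1],[[0,0,0],[0,0,0.004],1],[[0,0,0],[0,0,0.003],1],[[0,0,0],[0,0,0],1],[[0,0,0],[0,0,0],1],[[0,0,0],[0,0,0],1],[[0,0,0],[0,0,0],1],[[0,0,0],[0,0,0],1]]' >/dev/null
python3 st.py .5515 .2255 .1555
```

```text
t 11.02 p [0.5515 0.2257 0.1594] yaw x 89.98 z [ 1.4e-03 -4.0e-04 -1.0e+00] F [ 1.1  0.7 -5.8] M [ 0.2  -0.27  0.04] w 0.0199 g 59.1 q [ 0.39  0.47  0.14  1.25 -0.    1.96]
shift units total [-0.0007  0.0001  0.0129]
turn units total [ 0.0002  0.0001 -0.0001]
t 11.68 p [0.5515 0.2257 0.1561] yaw x 89.98 z [ 1.6e-03 -5.0e-04 -1.0e+00] F [ 1.   1.2 -5.1] M [ 0.33 -0.41 -0.01] w 0.0204 g 59.2 q [ 0.39  0.47  0.14  1.24 -0.    1.96]
shift units total [-0.0006 -0.      0.0021]
turn units total [ 0.0003  0.0001 -0.0001]
```

```bash

for i in 1 2; do python3 -m inch '[[[0,0,0],[0,0,0.003],1],[[0,0,0],[0,0,0],1],[[0,0,0],[0,0,0],1],[[0,0,0],[0,0,0],1],[[0,0,0],[0,0,0],1]]' >/dev/null
python3 st.py .5515 .2255 .1555; done
```

```text
t 12.1 p [0.5516 0.2257 0.1556] yaw x 89.98 z [ 2.e-03 -3.e-04 -1.e+00] F [ 1.7  1.7 -1.2] M [ 0.2  -0.24  0.01] w 0.0204 g 59.4 q [ 0.39  0.47  0.14  1.24 -0.    1.96]
shift units total [-0.0007 -0.0004  0.0003]
turn units total [ 0.0003  0.     -0.0001]
t 12.52 p [0.5518 0.2258 0.1554] yaw x 89.98 z [ 2.8e-03  1.0e-04 -1.0e+00] F [0.3 0.2 4.9] M [0.13 0.19 0.03] w 0.0203 g 60.4 q [ 0.39  0.47  0.13  1.23 -0.    1.96]
shift units total [-0.001  -0.001  -0.0004]
turn units total [ 0.0005 -0.     -0.0001]
```

Seated, with contact at exactly the expected height. Release the knob.

```bash

python3 -m inch '[[[0,0,0],[0,0,0],-1],[[0,0,0],[0,0,0],-1],[[0,0,0],[0,0,0],-1],[[0,0,0],[0,0,0],-1],[[0,0,0],[0,0,0],-1],[[0,0,0],[0,0,0],-1],[[0,0,0],[0,0,0],-1],[[0,0,0],[0,0,0],-1],[[0,0,0],[0,0,0],-1],[[0,0,0],[0,0,0],-1]]' >/dev/null
python3 st.py .5515 .2255 .1355
python3 - <<'E'
from workcell import vision
from h import *
import pickle
s=vision.camera("side");t=vision.camera("top");pickle.dump(s,open("side1.pkl","wb"))
u,v=proj(s,[.551,.225,.15]).astype(int);a,b=proj(t,[.551,.225,.15]).astype(int);print(u,v,a,b)
im=np.hstack([cv2.resize(c["img"][max(v-45,0):v+55,u-50:u+50],(400,400),interpolation=cv2.INTER_CUBIC) for c,u,v in((s,u,v),(t,a,b))])
cv2.imwrite("pics/seat.png",im[:,:,::-1])
E
```

```text
t 13.35 p [0.5514 0.2256 0.1543] yaw x 89.98 z [ 1.2e-03 -6.0e-04 -1.0e+00] F [ 0.4  0.6 -0.6] M [0.01 0.03 0.02] w 0.0855 g 0.0 q [ 0.39  0.47  0.13  1.23 -0.    1.96]
shift units total [-0.0004  0.0003  0.0627]
turn units total [ 0.0002  0.0001 -0.0001]
333 164 253 207
```

View pics/seat.png

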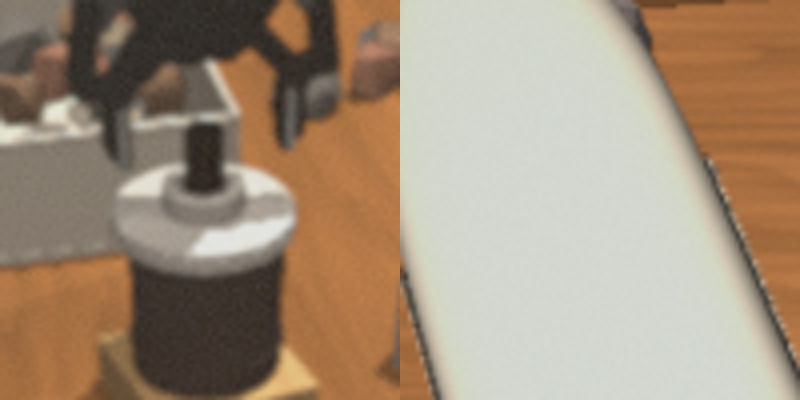

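The side panel shows the outer lid seated level on the barrel, knob (205,155) free, fingers open and clear. Descend to the collar.

```bash

python3 -m inch '[[[0,0,0],[0,0,0.02],-1],[[0,0,0],[0,0,0.02],-1],[[0,0,0],[0,0,0.02],-1],[[0,0,0],[0,0,0.012],-1],[[0,0,0],[0,0,0],-1],[[0,0,0],[0,0,0],-1],[[0,0,0],[0,0,0],-1],[[0,0,0],[0,0,0],-1],[[0,0,0],[0,0,0],-1],[[0,0,0],[0,0,0],-1]]' >/dev/null
python3 st.py .5515 .2255 .132
```

```text
t 14.28 p [0.5516 0.2257 0.133 ] yaw x 89.98 z [ 1.8e-03 -4.0e-04 -1.0e+00] F [0.3 0.4 0.1] M [ 0.   -0.01  0.  ] w 0.0851 g 0.0 q [ 0.39  0.48  0.1   1.18 -0.    1.96]
shift units total [-0.0006 -0.0003  0.0034]
turn units total [ 0.0003  0.0001 -0.0001]
```

```bash

python3 -m inch '[[[0,0,0],[0,0,0],-0.3],[[0,0,0],[0,0,0],-0.3],[[0,0,0],[0,0,0],-0.3],[[0,0,0],[0,0,0],-0.3],[[0,0,0],[0,0,0],-0.25],[[0,0,0],[0,0,0],-0.25],[[0,0,0],[0,0,0],-0.25]]' >/dev/null
python3 st.py .5515 .2255 .132
python3 -m inch '[[[0,0,0],[0,0,0],-0.15],[[0,0,0],[0,0,0],-0.1],[[0,0,0],[0,0,0],0],[[0,0,0],[0,0,0],1],[[0,0,0],[0,0,0],1],[[0,0,0],[0,0,0],1],[[0,0,0],[0,0,0],1],[[0,0,0],[0,0,0],1]]' >/dev/null
python3 st.py .5515 .2255 .132
```

```text
t 14.87 p [0.5514 0.2256 0.1327] yaw x 89.98 z [ 1.3e-03 -6.0e-04 -1.0e+00] F [-0.5 -0.6 -0.1] M [-0.01 -0.02  0.02] w 0.0537 g 0.0 q [ 0.39  0.48  0.1   1.18 -0.    1.96]
shift units total [-0.0004  0.0003  0.0023]
turn units total [ 0.0002  0.0001 -0.0001]
t 15.53 p [0.5516 0.2257 0.1332] yaw x 89.98 z [ 2.e-03 -3.e-04 -1.e+00] F [-0.8 -0.5  5.1] M [-0.15  0.32 -0.04] w 0.0456 g 62.1 q [ 0.39  0.48  0.1   1.18 -0.    1.96]
shift units total [-0.0005 -0.0003  0.0041]
turn units total [ 0.0003  0.0001 -0.0001]
```

```bash

python3 -m inch '[[[0,0,0],[0,0,-0.005],1],[[0,0,0],[0,0,-0.007],1],[[0,0,0],[0,0,-0.01],1],[[0,0,0],[0,0,-0.01],1],[[0,0,0],[0,0,0],1],[[0,0,0],[0,0,0],1],[[0,0,0],[0,0,0],1],[[0,0,0],[0,0,0],1]]' >/dev/null
python3 st.py .5515 .2255 .250
python3 - <<'E'
from workcell import vision
from h import *
s=vision.camera("side")
u,v=proj(s,[.551,.225,.15]).astype(int)
cv2.imwrite("pics/l2.png",cv2.resize(s["img"][v-45:v+55,u-50:u+50],(400,400),interpolation=cv2.INTER_CUBIC)[:,:,::-1])
E
```

```text
t 16.2 p [0.5513 0.2256 0.1421] yaw x 89.98 z [ 9.e-04 -8.e-04 -1.e+00] F [ 0.5 -0.2 -1.2] M [-0.02 -0.    0.01] w 0.0452 g 61.6 q [ 0.39  0.48  0.11  1.21 -0.    1.96]
shift units total [-0.0005  0.001  -0.3597]
turn units total [ 0.0001  0.0001 -0.0001]
```

View pics/l2.png

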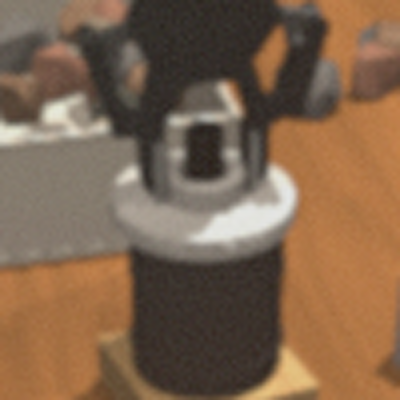

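The outer lid is rising level, with the knob staying down in its hole (205,150), and the low load shows it is lifting alone. Continue straight up.

```bash

python3 -m inch '[[[0,0,0],[0,0,-0.02],1],[[0,0,0],[0,0,-0.035],1],[[0,0,0],[0,0,-0.04],1],[[0,0,0],[0,0,-0.04],1],[[0,0,0],[0,0,-0.04],1],[[0,0,0],[0,0,-0.04],1],[[0,0,0],[0,0,-0.04],1],[[0,0,0],[0,0,-0.04],1],[[0,0,0],[0,0,-0.035],1],[[0,0,0],[0,0,-0.03],1]]' >/dev/null
python3 -m inch '[[[0,0,0],[0,0,0],1],[[0,0,0],[0,0,0],1],[[0,0,0],[0,0,0],1],[[0,0,0],[0,0,0],1],[[0,0,0],[0,0,0],1],[[0,0,0],[0,0,0],1],[[0,0,0],[0,0,0],1],[[0,0,0],[0,0,0],1],[[0,0,0],[0,0,0],1],[[0,0,0],[0,0,0],1]]' >/dev/null
python3 st.py .5515 .2255 .250
python3 - <<'E'
from workcell import vision
from h import *
s=vision.camera("side")
u,v=proj(s,[.551,.225,.17]).astype(int)
cv2.imwrite("pics/fin.png",cv2.resize(s["img"][max(0,v-75):v+75,u-75:u+75],(600,600),interpolation=cv2.INTER_CUBIC)[:,:,::-1])
E
```

```text
t 17.92 p [0.5512 0.2257 0.2503] yaw x 89.98 z [ 1.2e-03 -6.0e-04 -1.0e+00] F [ 0.8  0.2 -2.1] M [ 0.04 -0.01 -0.07] w 0.0453 g 61.7 q [ 0.39  0.43  0.32  1.46 -0.    1.96]
shift units total [-0.0006  0.0008  0.0009]
turn units total [ 0.0002  0.0001 -0.0001]
```

View pics/fin.png

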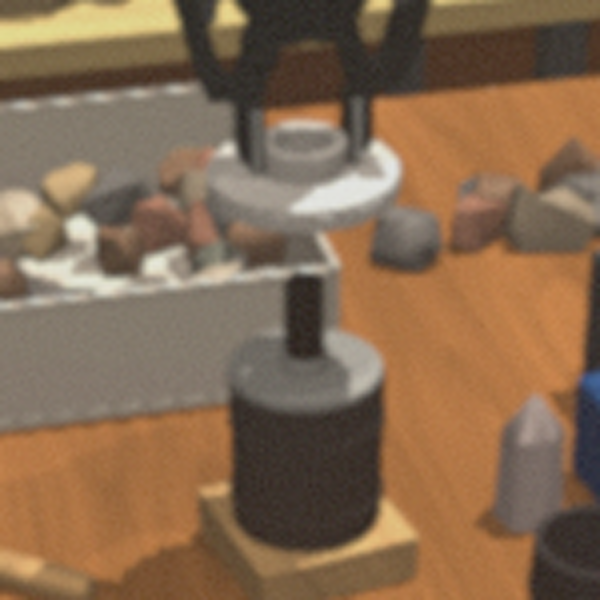

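The outer lid is held level at (305,175), well above the knob top (303,280). The inner lid sits flat in the barrel at (307,370). Handing in.

```bash
python3 -c "
from workcell import workorder
print(workorder.job_done())"
```

```text
the job is handed in; nothing more can be done
None
```

The job is handed in at about 18 s: the inner lid sits seated in the larger barrel, and the gripper holds the outer lid level and still about 5 cm above the top of the knob, touching nothing else.

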